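Swap the refill bottles in the stockroom bottle rail

TASK

Change the bottles in the bottle rail. Turn the handwheel until its double mark stands at the fixed pointer on the far side of the rim, which swings the keeper arm off the lane; slide every empty bottle (no cap) out of the mouth and stand it upright in the grey tray; then slide every full, capped bottle in through the mouth until its foot is wholly under the lips. When all are in, turn the wheel back until its single mark stands at the pointer, and leave the carton, the tape roll and the glove box where they are.

Things in the scene. Friction and masses are not known exactly. Their poses are not given: they have to be found in the camera images.
- rail: Bottle rail, fixed: grey base plate 12 mm thick carrying an aluminium lane and the handwheel. Origin: on the table under the lane's centre line; the lane runs along x, mouth at the -x end (towards the robot), z up. In this frame the plate (deck) under the lane spans x -180 to +150 mm, 100 mm wide. Free deck to stand a bottle on ahead of the mouth is centred at x -135 mm.
- lane_mouth (a point): Mouth of the lane, on the deck (12 mm up), x -65 mm of the rail. Side walls leave 64 mm for a foot; above it two lips (underside 12, top 17 mm over the deck) leave a 50 mm slot, open upwards, for the bottle's body. Bottles enter and leave only by sliding through the mouth, gripped by the body from above. Guide walls 17 mm high flare out from the mouth to rail x -102 mm.
- lane_end (a point): Foot of the end stop's face (stop 40 mm high) on the deck, rail x 135 mm. Lips run the 200 mm from mouth to here: three bottles fit in a row (centres at rail x 105, 45, -15 mm); a foot is wholly under the lips when the bottle's centre is beyond rail x -35 mm.
- wheel (a joint): Handwheel angle, rad, growing counter-clockwise from above; stops at -0.15 and 1.75; stays where left (friction 0.2 N m). 0: single mark at the pointer, keeper arm across the mouth (shut). 1.5: double mark at the pointer, arm turned to the robot (open). Starts between 0 and 0.6. Steel arm 34 to 46 mm above the table, reaches 175 mm from the axis, 90 degrees counter-clockwise from the single mark.
- wheel_grip (a point): Point on the wheel's vertical axis (rail x -80, y -145 mm), 71 mm above the table, inside the grip bar, 15 mm under its top. The bar, 84 mm long, 14 mm wide, stands 38 mm above the black disc (116 mm across, 34 to 48 mm above the table) and runs through the axis towards the single mark; the point's x axis runs along it, z up.
- mark_shut (a point): Outer end of the single white mark (10 mm wide bar) on the wheel's rim, 58 mm from the axis.
- mark_open (a point): Midpoint on the wheel's rim between the two thin white bars (4 mm wide, 12 mm apart) of the double mark, 58 mm from the axis.
- pointer (a point): White tip of the fixed pointer post beside the wheel's rim on the side away from the robot (68 mm from the axis in the rail's +x direction), 58 mm above the table.
- tray: Grey plastic tray for empties, fixed, open-topped, to the robot's right, 190 mm (x) by 140 mm (y), 40 mm high, walls and floor 5 mm thick. Origin: centre of its underside; two bottles fit side by side along x.
- full1: Full white plastic bottle, about 300 g, standing on the table to the left at the start; may be absent. Origin: centre of its underside, z up the bottle. Foot disc 60 mm across, 8 mm thick; round body 42 mm across from 8 to 74 mm height; broad grey cap 34 mm across up to 88 mm.
- full2: Full white plastic bottle, about 300 g, standing on the table to the left at the start; may be absent. Origin: centre of its underside, z up the bottle. Foot disc 60 mm across, 8 mm thick; round body 42 mm across from 8 to 74 mm height; broad grey cap 34 mm across up to 88 mm.
- full3: Full white plastic bottle, about 300 g, standing on the table to the left at the start; may be absent. Origin: centre of its underside, z up the bottle. Foot disc 60 mm across, 8 mm thick; round body 42 mm across from 8 to 74 mm height; broad grey cap 34 mm across up to 88 mm.
- empty1: Empty white plastic bottle, about 150 g, at the start standing in the lane, foot under the lips; may be absent. Origin: centre of its underside, z up the bottle. Foot disc 60 mm across, 8 mm thick; round body 42 mm across from 8 to 74 mm height; no cap, bare thin neck 16 mm across up to 86 mm.
- empty2: Empty white plastic bottle, about 150 g, at the start standing in the lane, foot under the lips; may be absent. Origin: centre of its underside, z up the bottle. Foot disc 60 mm across, 8 mm thick; round body 42 mm across from 8 to 74 mm height; no cap, bare thin neck 16 mm across up to 86 mm.
- carton: Cardboard carton 100 x 150 x 75 mm, bystander, right and beyond the tray. Origin: centre of its underside.
- tape: Roll of clear packing tape lying flat, 110 mm across, 48 mm high, bystander, left of the lane's far end. Origin: centre of its underside.
- glovebox: Pale glove box 120 x 220 x 70 mm, bystander, far left, beside the full bottles. Origin: centre of its underside.
Not all that is in view belongs to the job. What is shaped like the full1 but green or yellow is not meant.

How it is judged:
On the way, in this order (a step that is already met when the one before it is completed fails the run):
1. the wheel is turned until the double mark stands at the pointer (within 0.1 rad) (value of joint wheel between 1.4 and 1.6 rad), for 0.2 s.
2. every empty stands in the tray and every full bottle stands in the lane, foot under the lips (x of full1 in the frame of rail between -0.037 and 0.115 m and y of full1 in the frame of rail between -0.012 and 0.012 m and z of full1 in the frame of rail between 0.005 and 0.02 m and angle between each of full1, full2, full3, empty1, empty2's own z axis and vertical below 0.2 rad and linear speed of each of full1, full2, full3, empty1, empty2 below 0.03 m/s and x of full2 in the frame of rail between -0.037 and 0.115 m and y of full2 in the frame of rail between -0.012 and 0.012 m and z of full2 in the frame of rail between 0.005 and 0.02 m and x of full3 in the frame of rail between -0.037 and 0.115 m and y of full3 in the frame of rail between -0.012 and 0.012 m and z of full3 in the frame of rail between 0.005 and 0.02 m and x of empty1 in the frame of tray between -0.09 and 0.09 m and y of empty1 in the frame of tray between -0.065 and 0.065 m and z of empty1 in the frame of tray between -0.003 and 0.015 m and x of empty2 in the frame of tray between -0.09 and 0.09 m and y of empty2 in the frame of tray between -0.065 and 0.065 m and z of empty2 in the frame of tray between -0.003 and 0.015 m), for 0.2 s.
At the end, for the whole second after the job is handed in: The wheel's single mark stands at the pointer (within 0.1 rad), every full bottle present stands upright at rest in the lane with its foot wholly under the lips (centre at rail x above -37 mm), every empty present stands upright at rest on the tray's floor (all of step 2 and value of joint wheel between -0.1 and 0.1 rad and velocity of joint wheel below 0.05 rad/s); the robot touches nothing.
It fails at once if the carton is moved more than 40 mm (distance of carton from where it was at the start of the episode above 0.04 m).
It fails at once if the tape roll is moved more than 40 mm (distance of tape from where it was at the start of the episode above 0.04 m).
It fails at once if the glove box is moved more than 40 mm (distance of glovebox from where it was at the start of the episode above 0.04 m).
Of full1, full2, full3 only 2 to 3 are there at a start; the rules pass over those that are not, and their reading is None.
Of empty1, empty2 only 1 to 2 are there at a start; the rules pass over those that are not, and their reading is None.
At some moment in a run one of full1, full2, full3 may be knocked a few centimetres aside while the robot is not near it.
Once in a run the grip may slacken for a moment while it holds something.
It also fails if it takes over 210 s, if anything falls off the work surface, if the arm or the gripper's body presses on something with over 40 N, if the wrist force passes 120 N, or if a joint passes its speed limit or range.

ROBOT

A 6-joint arm with a two-finger parallel gripper is mounted at the origin on the work surface. World frame = base frame: x ahead of the robot, y to its left, z up, the work surface at z = 0. Lengths are in m, angles in rad, forces in N, time in s.
With the tool pointing down it reaches from about 0.3 to 1 m from the base axis. Payload 5.1 kg.
Tool frame: the origin (TCP) lies on the centre line of the jaws, within the pads' length; the fingertips stand tips_ahead ahead of it and the grasp point (between the pads) lies 5 mm behind it (tips_ahead is the distance from the TCP to the fingertips, in m); z points along the fingers, y is the direction in which the jaws open and shut (so a half turn about z gives the same grasp; the last joint's range is limited). The gripper opens to 95 mm and grips with 3 to 60 N. Pads are 20 mm wide; open, the fingers measure 119 mm over their backs; the gripper's body (75 mm by 180 mm) begins 59 mm behind the grasp point.
Start: joints at [-1.341, 0.124, 1.65, -0, 1.367, -0.083], TCP at [0.2, -0.618, 0.229] pointing down, gripper open.
Joint ranges: [-2.61, 2.61], [-1.02, 2.33], [0.03, 2.71], [-1.35, 4.49], [0.32, 2.68], [-2.91, 2.91]. Speed limits (rad/s): [2.57, 2.57, 3.14, 3.14, 3.14, 3.14].

INTERFACE

Orientations are given as a rotation vector (axis times angle).
In Python, from bench import get_obs, snapshot, job_done, tips_ahead gives the robot as it stands.
- The arm moves only by the tool send_rows, never from a script. Its argument "rows" is a list of rows, each a list of 3 entries, a list of its own where there are three numbers: the turn, a rotation vector about the tool's x, y, z in rad, then the shift along the tool's x, y, z in mm, then the gripper's target within -1 to 1 (shut at 1, half-way at 0, fully open at -1). A call has exactly 8 rows; each row is the pose to reach, as a shift and turn from the pose commanded when the call began, along the tool's axes at that moment; what a row does not reach only later rows make up. A row lasts 1/8 s, in which the tool goes at most 62.5 mm and 10.7 degrees, less where a joint would pass 70% of its speed; a pose out of reach is approached as far as the arm can. A call with a gripper value outside its range is refused whole. The fingers move at their own pace and stop on an object; "grip_force" is the grip in N (left out, the last holds). Time passes only in rows, so rows that repeat a pose let the fingers close, or fill a call up. It gives the time, the measured TCP pose, the force and the opening at its end, in the units of the state.
- get_obs(): the state, without advancing time (a new reading comes with each control period).
- snapshot(name): name is "side" or "top" or "wrist"; returns a dict with "color" (480x640x3 uint8, red, green, blue), "vfov" (degrees; the focal length in pixels is half the picture's height over the tangent of half this angle, whatever the lens; pixels are square), "cx", "cy" (the principal point, pixels), "distortion" ([k1, k2, p1, p2, k3] as OpenCV has them; the pictures are not rectified), "cam_to_world" (4x4, takes a point from camera to world coordinates). Camera axes: x right, y down, z forward; pixel columns grow to the right and rows downward; lengths in m; the calibration is good to about 2 mm. A picture is of the moment at which its call begins. There is no depth.
- job_done(): hands the job in, once; it reports no verdict.
The state is a dict: "clock": time; "joint_positions": joint angles; "joint_velocities": joint speeds; "joint_efforts": joint torques, N m; "eef_pos": TCP position; "eef_rot": TCP orientation; "contact_force": force on the tool from outside, world axes, zero at the start; "moment": the same for the moment, N m; "grip_width": opening from 0.0 (shut) to 1.0 (fully open).
Only numpy, scipy, OpenCV 4.12 (cv2) and the standard library are available. Lean on these libraries where they do the work, as an engineer would, in place of code of your own. Each camera call takes 0.05 s, during which the arm holds its last target. There are 200 camera calls.

## Working session

There is one attempt and no reset: what is moved stays moved. The work goes in short steps, Python scripts to look and compute and a tool call to move; the robot and the scene stay as the last step left them, time stands still between calls to the robot, and variables do not carry over. Pictures are saved under pics/ and viewed, about 12 in all and at most 16, crops included, and the job is handed in when it is done.

Besides the shell and the picture viewer there is one more tool, called in YAML: its name, and indented under it one key for each argument. send_rows: Moves the arm, as the interface text tells. Its arguments: {"type":"object","properties":{"rows":{"type":"array"},"grip_force":{"type":"number"}},"required":["rows"]}

```bash
ls; mkdir -p pics; cat > h.py <<'E'
import numpy as np, cv2
from scipy.spatial.transform import Rotation as R
from bench import get_obs, snapshot, job_done, tips_ahead
def snap(name,fn=None):
    s=snapshot(name)
    if fn: cv2.imwrite('pics/'+fn,s['color'][:,:,::-1])
    return s
def K(s):
    f=240/np.tan(np.radians(s['vfov'])/2)
    return np.array([[f,0,s['cx']],[0,f,s['cy']],[0,0,1.]])
def ray(s,uv):
    p=cv2.undistortPoints(np.array([[uv]],float),K(s),np.array(s['distortion'],float))[0,0]
    T=np.array(s['cam_to_world']); return T[:3,3],T[:3,:3]@np.array([p[0],p[1],1])
def plane(s,uv,z):
    o,d=ray(s,uv); return o+d*(z-o[2])/d[2]
def proj(s,P):
    T=np.linalg.inv(np.array(s['cam_to_world'])); P=np.atleast_2d(P)
    return cv2.projectPoints(P.astype(float),cv2.Rodrigues(T[:3,:3])[0],T[:3,3],K(s),np.array(s['distortion'],float))[0][:,0]
E
python3 - <<'E'
from h import *
o=get_obs();print({k:np.round(v,3) for k,v in o.items()}, tips_ahead if not callable(tips_ahead) else tips_ahead())
for n in('top','side'):
    s=snap(n,n+'1.png');print(n,s['vfov'],s['cx'],s['cy'],np.round(s['cam_to_world'],3).tolist())
E
```

```text
pics
{'clock': np.float64(0.0), 'joint_positions': array([-1.341,  0.124,  1.652, -0.   ,  1.367, -0.083]), 'joint_velocities': array([-0.001, -0.001,  0.001, -0.   , -0.003, -0.001]), 'joint_efforts': array([ 2.0000e-03, -4.1760e+01, -3.5993e+01,  7.8000e-02,  4.9000e-02,
       -0.0000e+00]), 'eef_pos': array([ 0.2  , -0.618,  0.227]), 'eef_rot': array([-3.101, -0.489,  0.   ]), 'contact_force': array([0.343, 0.538, 0.493]), 'moment': array([ 0.013, -0.007, -0.003]), 'grip_width': np.float64(1.002)} 0.014
top 54.52290596725695 327.2751320158944 242.3355451112074 [[-0.003, -0.988, 0.155, 0.36], [-1.0, 0.004, 0.007, 0.077], [-0.008, -0.155, -0.988, 1.23], [0.0, 0.0, 0.0, 1.0]]
side 48.50320195588643 324.49006745833424 226.43677807886263 [[-0.703, -0.533, 0.471, -0.103], [-0.711, 0.525, -0.467, 0.744], [0.002, -0.663, -0.748, 1.11], [0.0, 0.0, 0.0, 1.0]]
```

View pics/top1.png

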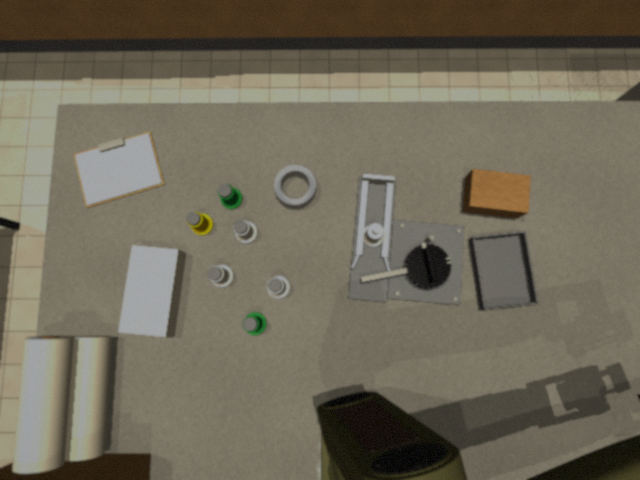

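View pics/side1.png

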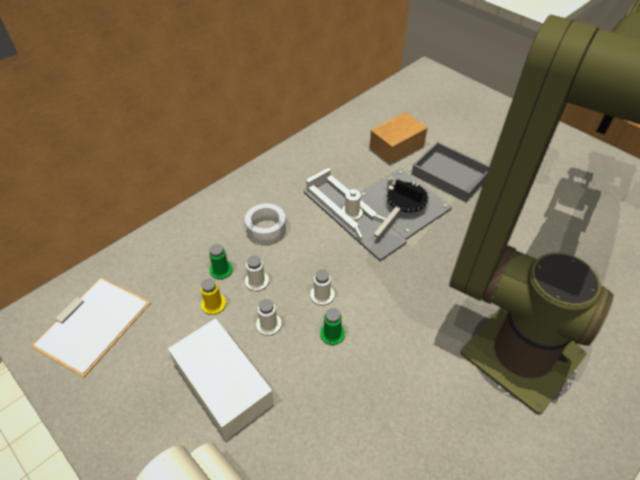

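```bash
python3 - <<'E'
import cv2
a=cv2.imread('pics/top1.png')[165:315,335:545]
b=cv2.imread('pics/side1.png')[95:265,295:495]
cv2.imwrite('pics/c1.png',cv2.resize(a,None,fx=3.8,fy=3.8,interpolation=cv2.INTER_CUBIC))
cv2.imwrite('pics/c2.png',cv2.resize(b,None,fx=3.5,fy=3.5,interpolation=cv2.INTER_CUBIC))
E
```

```text
(no output)
```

View pics/c1.png

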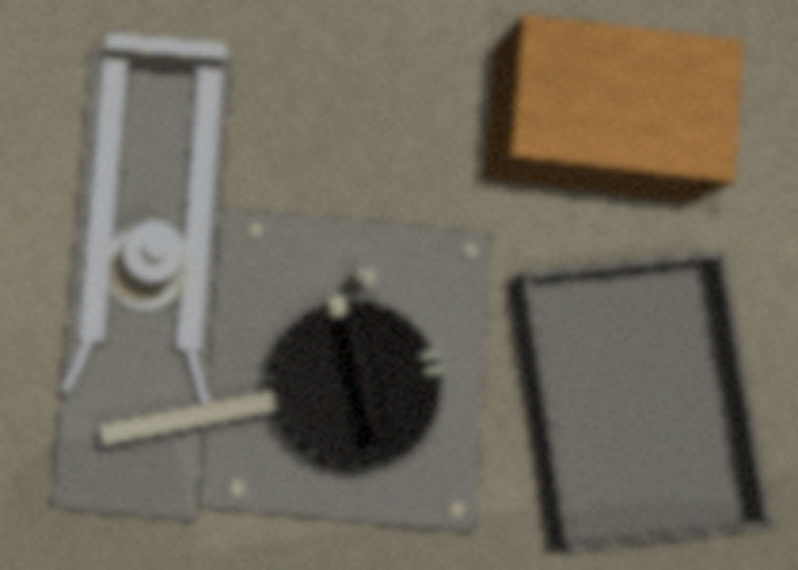

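View pics/c2.png

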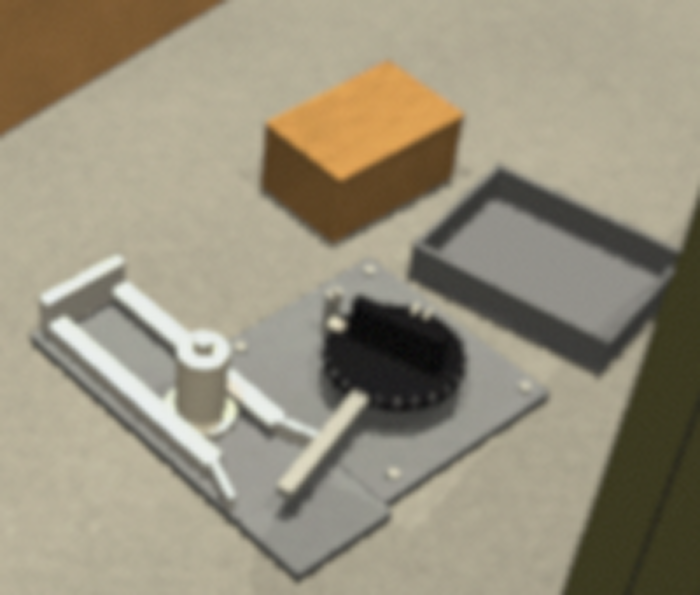

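```bash
python3 - <<'E'
from h import *
s=snap('top')
q=lambda u,v:((u+.5)/3.8-.5+335,(v+.5)/3.8-.5+165)
for n,u,v,z in [('lipLfar',127,62,.029),('lipLnear',104,340,.029),('lipRfar',196,68,.029),('lipRnear',180,345,.029),('mouthL',78,342,.029),('mouthR',206,350,.029),
 ('plateBL',53,506,.012),('plateBR',195,520,.012),('plTR',491,232,.012),('plBR',475,530,.012),('axis',352,385,.048),('single',338,305,.05),('pointer',368,277,.058),('armtip',100,435,.046),('double',430,362,.048),
 ('trayFL',517,275,.04),('trayFR',718,258,.04),('trayNR',765,520,.04),('trayNL',548,550,.04),('neck',150,248,.098),('stopL',106,40,.052),('stopR',226,46,.052)]:
    print(n,np.round(plane(s,q(u,v),z)[:2]*1000,1))
hsv=cv2.cvtColor(s['color'],cv2.COLOR_RGB2HSV)
print('bottles caps')
for u,v in [(242,227),(216,272),(277,283)]: print(np.round(plane(s,(u,v),.088)[:2]*1000))
# foot: brightness
g=s['color'].min(2)
for c in [(245,231),(220,275),(279,286)]:
    print(c); print(g[c[1]-14:c[1]+16:2,c[0]-16:c[0]+18:2])
E
```

```text
lipLfar [714.3 -23. ]
lipLnear [517.8  -4. ]
lipRfar [709.7 -71.3]
lipRnear [514.2 -55.9]
mouthL [516.5  13.8]
mouthR [510.7 -73.5]
plateBL [405.8  31.4]
plateBR [395.9 -65.4]
plTR [ 595.1 -276.9]
plBR [ 388.4 -256. ]
axis [ 484.2 -168.3]
single [ 538.2 -160.5]
pointer [ 555.9 -179.6]
armtip [451.6   0.8]
double [ 499.5 -221.2]
trayFL [ 559.8 -285. ]
trayFR [ 570.9 -422.6]
trayNR [ 393.5 -441.8]
trayNL [ 374.3 -296.2]
neck [569.  -30.1]
stopL [723.3  -6.9]
stopR [718.6 -89.5]
bottles caps
[580. 299.]
[467. 360.]
[440. 209.]
(245, 231)
[[ 99  96 101 102 100 100  99  98  94  94  96 100  98  99 102 103 102]
 [102 101 100 101 101 103  99 104 103  95  95  94  98 100 103 101 102]
 [101 102 103  95 101 102 103 109 129 127 122 107  97 101 102 101  99]
 [ 95 101  97  97 102  99 103 103 111 127 149 148 125 101 103 103 104]
 [ 98  97 109 105 103 102 102 102 101 112 122 141 156 119 101 101 100]
 [ 97  99 108 104 102 103 104 105  98 102 103  89 139 140 100 103 101]
 [ 99 101 111 111 106 106 102 103  87 102  90  63 116 145 104  97 102]
 [ 99 104 114 114 105  99  98  88  85 111  71  57 107 145 102 
[... 1960 characters left out ...]
117 114 104 108 105 106 105 112 111 131 150 112  96 101  99]
 [100 106 110 107 102 109 107 105 103 101 117 107 150 120  95  97 104]
 [102 106 113 103 109 108 108 109 105 107 113  93 147 132  87  95 102]
 [105 107 126 120 107 107 108 104  98 110  92  98 147 128  92  94 100]
 [105 104 124 140 116 105 100 101 110 112  73 113 148 112  87  95 101]
 [108 103 118 145 134 126 113 121 112  79  99 143 142 101  92  98  98]
 [107 106 106 130 132 121 114 101  87 113 142 146 110  93  96 101 106]
 [103 105 109 109 124 126 133 131 140 151 138 112  93  93 101 101 103]
 [103 105 104 102 107 114 127 130 129 119 108 102 101 100 101 101 102]
 [101 102 102 104 105 106 106 103 104 101 105 104 105 106 101 103 101]]
```

Candidates in top view: whites with grey caps at (245,231), (220,275) and (279,286) are the fulls. The greens (231,196), (255,322) and the yellow (200,222) are decoys. The one empty with a bare neck is at (375,233) in the lane. Rail comes out at about (580,-35) mm, yaw -5.3°. The wheel is at about 0.3 rad.

send_rows:
  rows:
    - [[0,0,0.1],[51,-42,0],-1]
    - [[0,0,0.1],[102,-84,0],-1]
    - [[0,0,0.1],[153,-126,0],-1]
    - [[0,0,0.1],[205,-168,0],-1]
    - [[0,0,0.1],[256,-210,0],-1]
    - [[0,0,0.1],[290,-240,0],-1]
    - [[0,0,0.1],[310,-255,0],-1]
    - [[0,0,0.1],[310,-255,0],-1]
  grip_force: 30

```text
clock: 1.15
eef_pos: [0.4171, -0.2789, 0.2284]
eef_rot: [-3.123, -0.339, 0.0]
contact_force: [-0.3, -0.4, -0.5]
grip_width: 0.996
```

```bash
cat >> h.py <<'E'
def yaw(o=None):
    o=o or get_obs(); m=R.from_rotvec(o['eef_rot']).as_matrix(); return np.arctan2(m[1,0],m[0,0]),m
RO=np.array([.5805,-.0355]); RY=np.radians(-5.3)
def rail(x,y): # mm -> world m
    c,s=np.cos(RY),np.sin(RY); return RO+np.array([c*x-s*y,s*x+c*y])/1000
def torail(p):
    d=(np.array(p)[:2]-RO)*1000; c,s=np.cos(RY),np.sin(RY); return np.array([c*d[0]+s*d[1],-s*d[0]+c*d[1]])
def go(xyz,yw):
    o=get_obs(); y,m=yaw(o); T=np.eye(3)
    d=m.T@(np.array(xyz)-o['eef_pos'])*1000
    Rt=R.from_matrix(m).inv()*R.from_euler('z',yw)*R.from_rotvec([np.pi,0,0])
    print('t%.1f tcp'%o['clock'],np.round(o['eef_pos']*1000,1),'yaw %.1f'%np.degrees(y),'F',np.round(o['contact_force'],1),'w %.3f'%o['grip_width'],'-> rot',np.round(Rt.as_rotvec(),3),'shift',np.round(d,1))
E
python3 - <<'E'
from h import *
w=rail(-80,-145);print(w)
go([*w,.15],np.radians(11.7))
snap('wrist','w1.png')
E
```

```text
[ 0.48744829 -0.17249043]
t1.1 tcp [ 417.1 -278.9  228.4] yaw 12.4 F [-0.3 -0.4 -0.5] w 0.996 -> rot [-0.     0.     0.012] shift [ 91.6 -88.8  78.4]
```

View pics/w1.png

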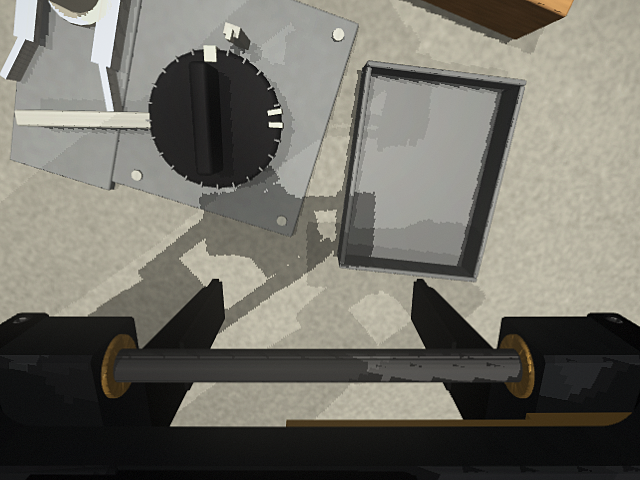

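```bash
python3 - <<'E'
from h import *
s=snap('wrist')
g=s['color'].max(2)
m=(g<70).astype(np.uint8); m[200:]=0; m[:,:140]=0; m[:,290:]=0
c=max(cv2.findContours(cv2.morphologyEx(m,cv2.MORPH_CLOSE,np.ones((9,9))),0,2)[0],key=cv2.contourArea)
P=np.array([plane(s,p,.048)[:2] for p in cv2.convexHull(c)[:,0].astype(float)])*1000
A=np.c_[2*P,np.ones(len(P))];x=np.linalg.lstsq(A,(P**2).sum(1),rcond=None)[0]
print('disc',x[:2],np.sqrt(x[2]+x[0]**2+x[1]**2))
for n,u,v,z in [('single',210,47,.048),('double',282,118,.048),('ptr',231,33,.058),('armL',15,118,.046),('plTR',358,22,.012),('plBR',293,237,.012),('plBL',111,189,.012),('plLL',10,158,.012),
 ('tFL',366,63,.04),('tFR',525,81,.04),('tNR',475,279,.04),('tNL',340,268,.04),('mouthR',113,45,.029)]:
    p=plane(s,(u,v),z)*1000; print(n,np.round(p[:2],1),np.round(torail(p/1000),1))
E
```

```text
disc [ 490.6465347 -173.8463108] 61.53622973109223
single [ 541.9 -162.3] [ -26.7 -129.8]
double [ 500.  -230.5] [ -62.1 -201.6]
ptr [ 554.  -180.2] [ -13.  -146.5]
armL [450.9  -2.4] [-132.1   21. ]
plTR [ 595.  -278.1] [  36.9 -240.2]
plBR [ 386.7 -260.3] [-172.2 -241.7]
plBL [396.9 -70.8] [-179.5  -52.1]
plLL [406.7  29.3] [-179.1   48.5]
tFL [ 559.  -291.1] [   2.2 -256.5]
tFR [ 574.7 -428.5] [  30.6 -391.8]
tNR [ 390.9 -447.3] [-150.7 -427.5]
tNL [ 373.5 -312.3] [-180.5 -294.7]
mouthR [528.4 -73.9] [-48.3 -43.1]
```

```bash
sed -i 's/RO=np.array.*; RY/RO=np.array([.5805,-.037]); RY/' h.py; python3 - <<'E'
from h import *
go([*rail(-80,-145),.067],np.radians(11.5))
E
```

```text
t1.2 tcp [ 416.2 -280.6  228.5] yaw 12.2 F [-0.5  0.7 -0. ] w 0.999 -> rot [0.    0.001 0.012] shift [ 92.3 -89.2 161.4]
```

send_rows:
  rows:
    - [[0,0,0.01],[45,-45,0],-1]
    - [[0,0,0.01],[92,-89,20],-1]
    - [[0,0,0.01],[92,-89,60],-1]
    - [[0,0,0.01],[92,-89,110],-0.3]
    - [[0,0,0.01],[92,-89,140],-0.3]
    - [[0,0,0.01],[92,-89,161],-0.3]
    - [[0,0,0.01],[92,-89,161],1]
    - [[0,0,0.01],[92,-89,161],1]
  grip_force: 30

```text
clock: 2.25
eef_pos: [0.488, -0.1752, 0.0686]
eef_rot: [3.125, 0.316, 0.002]
contact_force: [0.0, -0.8, 0.6]
grip_width: 0.535
```

send_rows:
  rows:
    - [[0,0,0],[0,0,0],1]
    - [[0,0,0],[0,0,0],1]
    - [[0,0,0],[0,0,0],1]
    - [[0,0,0],[0,0,0],1]
    - [[0,0,0],[0,0,0],1]
    - [[0,0,0],[0,0,0],1]
    - [[0,0,0],[0,0,0],1]
    - [[0,0,0],[0,0,0],1]

```text
clock: 3.25
eef_pos: [0.4873, -0.1713, 0.0681]
eef_rot: [-3.12, -0.316, 0.001]
contact_force: [-2.8, 10.1, 6.6]
grip_width: 0.146
```

send_rows:
  rows:
    - [[0,0,-0.12],[0,-2,0],1]
    - [[0,0,-0.28],[0,-2,0],1]
    - [[0,0,-0.44],[0,-2,0],1]
    - [[0,0,-0.6],[0,-2,0],1]
    - [[0,0,-0.76],[0,-2,0],1]
    - [[0,0,-0.92],[0,-2,0],1]
    - [[0,0,-1.08],[0,-2,0],1]
    - [[0,0,-1.2],[0,-2,0],1]

```text
clock: 4.25
eef_pos: [0.4857, -0.1697, 0.0681]
eef_rot: [-2.391, -2.027, 0.0]
contact_force: [-7.9, 9.3, 10.0]
grip_width: 0.148
```

send_rows:
  rows:
    - [[0,0,0],[0,0,0],1]
    - [[0,0,0],[0,0,0],1]
    - [[0,0,0],[0,0,0],-0.4]
    - [[0,0,0],[0,0,0],-0.4]
    - [[0,0,0],[0,0,-30],-0.4]
    - [[0,0,0],[0,0,-70],-0.4]
    - [[0,0,0],[0,0,-110],-0.4]
    - [[0,0,0],[0,0,-150],-0.4]

```text
clock: 5.25
eef_pos: [0.4872, -0.1723, 0.2189]
eef_rot: [2.4, 2.027, 0.0]
contact_force: [0.2, -0.1, 0.3]
grip_width: 0.683
```

```bash
python3 - <<'E'
from h import *
go([*rail(-80,-145),.067],np.radians(11.5))
a=snap('wrist')['color'];b=snap('top')['color'][165:315,335:545]
b=cv2.resize(b,None,fx=3,fy=3,interpolation=cv2.INTER_CUBIC)
cv2.imwrite('pics/w2.png',a[:,:,::-1]);cv2.imwrite('pics/t2.png',b[:,:,::-1])
E
```

```text
t5.2 tcp [ 487.2 -172.3  218.9] yaw 80.4 F [ 0.2 -0.1  0.3] w 0.683 -> rot [0.    0.    1.202] shift [ -1.6   0.5 151.9]
```

View pics/w2.png

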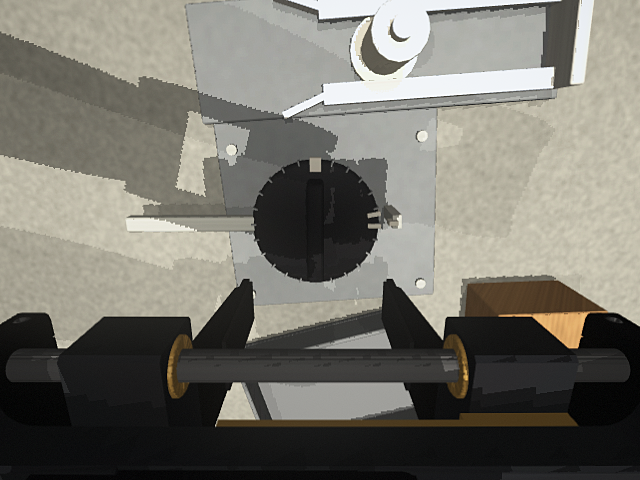

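```bash
python3 - <<'E'
from h import *
s=snap('wrist')
for n,u,v,z in [('single',315,156,.048),('double',379,219,.048),('ptr',400,221,.058),('neck',402,27,.098),('lipRin near',324,84,.029),('lipRin far',552,67,.029),('lipRout near',323,104,.029),('lipRout far',553,92,.029),('lipLin',322,19,.029),('lipLin2',545,4,.029),('plLL',187,5,.012),('plNR',203,123,.012)]:
    p=plane(s,(u,v),z); r=torail(p); print(n,np.round(p[:2]*1000,1),np.round(r,1))
    if n in('single','double'): print(np.degrees(np.arctan2(r[1]+145,r[0]+80)))
s=snap('top')
go([*rail(-13,0),.11],RY)
E
```

```text
single [ 499.5 -114.1] [-73.5 -84.3]
83.88830388013905
double [ 548.  -179.8] [ -19.2 -145.2]
-0.15936081168161695
ptr [ 564.9 -182.2] [  -2.1 -146. ]
neck [572.5 -36.5] [-8.  -0.2]
lipRin near [517.6 -55.9] [-60.9 -24.6]
lipRin far [716.5 -75. ] [138.9 -25.3]
lipRout near [514.1 -72. ] [-62.9 -41. ]
lipRout far [717.6 -95.8] [141.9 -45.9]
lipLin [524.2  -5.7] [-59.  26.]
lipLin2 [710.1 -24.9] [128.  24.]
plLL [411.3  28.7] [-174.5   49.8]
plNR [400.2 -68.7] [-176.6  -48.2]
t5.5 tcp [ 487.7 -172.4  218.5] yaw 80.4 F [0.7 0.2 0. ] w 0.700 -> rot [ 2.000e-03 -1.000e-03  1.495e+00] shift [148.1  55.7 108.5]
```

send_rows:
  rows:
    - [[0,0,0.18],[20,8,0],-1]
    - [[0,0,0.36],[45,19,0],-1]
    - [[0,0,0.54],[70,29,0],-1]
    - [[0,0,0.72],[95,40,0],-1]
    - [[0,0,0.9],[120,50,0],-1]
    - [[0,0,1.08],[149,62,0],-1]
    - [[0,0,1.26],[149,62,0],-1]
    - [[0,0,1.44],[149,62,0],-1]

```text
clock: 6.45
eef_pos: [0.5723, -0.0349, 0.2148]
eef_rot: [-3.14, 0.067, 0.007]
contact_force: [0.7, 0.0, -0.6]
grip_width: 0.998
```

send_rows:
  rows:
    - [[0,0,0.055],[0,0,20],-1]
    - [[0,0,0.055],[0,0,50],-1]
    - [[0,0,0.055],[0,0,60],-1]
    - [[0,0,0.055],[0,0,60],-1]
    - [[0,0,0.055],[0,0,60],-1]
    - [[0,0,0.055],[0,0,60],-1]
    - [[0,0,0.055],[0,0,60],-1]
    - [[0,0,0.055],[0,0,60],-1]

```text
clock: 7.45
eef_pos: [0.5734, -0.0356, 0.1581]
eef_rot: [3.138, -0.145, 0.001]
contact_force: [0.4, 0.8, -0.5]
grip_width: 0.996
```

```bash
sed -i 's/RO=np.array.*; RY/RO=np.array([.5825,-.037]); RY/' h.py; python3 - <<'E'
from h import *
go([*rail(-9,0),.06],RY)
s=snap('wrist','w3.png')
E
```

```text
t7.5 tcp [573.4 -35.6 158.1] yaw -5.3 F [ 0.4  0.8 -0.5] w 0.996 -> rot [ 0.    -0.001  0.   ] shift [ 0.1  0.6 98.1]
```

View pics/w3.png

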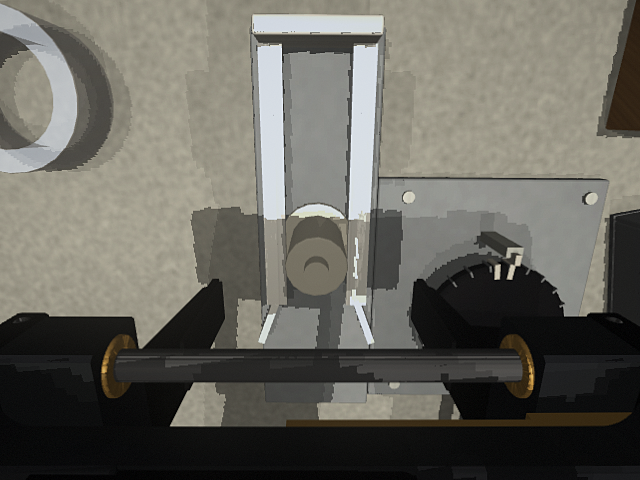

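```bash
python3 - <<'E'
from h import *
s=snap('wrist')
for n,u,v,z in [('neck',317,268,.098),('bodytop far',316,233,.086),('foot far',316,204,.02),('lipLin',284,45,.029),('lipRin',352,50,.029),('lipLin',284,215,.029),('lipRin',349,215,.029),('lipLnear',262,305,.029),('lipRnear',361,306,.029)]:
    p=plane(s,(u,v),z); r=torail(p); print(n,np.round(p[:2]*1000,1),np.round(r,1))
E
```

```text
neck [573.2 -35.4] [-9.4  0.7]
bodytop far [592.4 -36.5] [9.8 1.4]
foot far [598.6 -36.8] [16.   1.7]
lipLin [713.7 -25.2] [129.5  23.8]
lipRin [706.2 -72. ] [126.4 -23.5]
lipLin [593.9 -11.1] [ 8.9 26.8]
lipRin [589.2 -62. ] [  9.  -24.3]
lipLnear [518.2  16.7] [-69.   47.5]
lipRnear [509.6 -66.8] [-69.8 -36.4]
```

send_rows:
  rows:
    - [[0,0,0],[-1,0,40],-1]
    - [[0,0,0],[-1,0,70],-1]
    - [[0,0,0],[-1,0,90],-1]
    - [[0,0,0],[-1,0,98],-1]
    - [[0,0,0],[-1,0,98],1]
    - [[0,0,0],[-1,0,98],1]
    - [[0,0,0],[-1,0,98],1]
    - [[0,0,0],[-1,0,98],1]
  grip_force: 25

```text
clock: 8.55
eef_pos: [0.5727, -0.0355, 0.0604]
eef_rot: [3.138, -0.145, 0.002]
contact_force: [-0.7, -0.8, -0.2]
grip_width: 0.636
```

send_rows:
  rows:
    - [[0,0,0],[0,0,0],1]
    - [[0,0,0],[0,0,0],1]
    - [[0,0,0],[-10,0,0],1]
    - [[0,0,0],[-30,0,0],1]
    - [[0,0,0],[-50,0,0],1]
    - [[0,0,0],[-70,0,0],1]
    - [[0,0,0],[-85,0,0],1]
    - [[0,0,0],[-90,0,0],1]

```text
clock: 9.55
eef_pos: [0.4819, -0.027, 0.0598]
eef_rot: [3.138, -0.145, 0.001]
contact_force: [1.0, -1.5, -0.1]
grip_width: 0.441
```

```bash
python3 - <<'E'
from h import *
go([.4745,-.367,.16],np.radians(6))
s=snap('wrist','w4.png')
E
```

```text
t9.6 tcp [481.9 -27.   59.8] yaw -5.3 F [ 1.  -1.5 -0.1] w 0.441 -> rot [ 0.    -0.    -0.197] shift [  24.   339.2 -100.2]
```

View pics/w4.png

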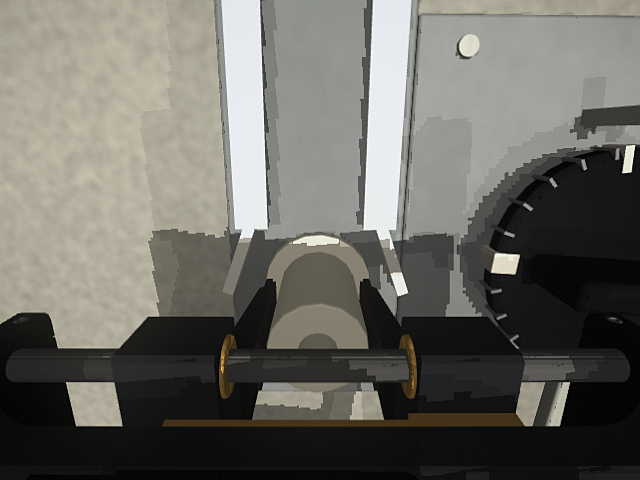

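send_rows:
  rows:
    - [[0,0,0],[-15,0,0],1]
    - [[0,0,0],[-28,0,0],1]
    - [[0,0,0],[-28,0,-10],1]
    - [[0,0,0],[-28,0,-40],1]
    - [[0,0,0],[-28,0,-80],1]
    - [[0,0,0],[-28,0,-120],1]
    - [[0,0,0],[-28,0,-140],1]
    - [[0,0,0],[-28,0,-140],1]

```text
clock: 10.6
eef_pos: [0.4559, -0.0247, 0.2019]
eef_rot: [3.138, -0.145, 0.007]
contact_force: [0.0, -0.1, -2.7]
grip_width: 0.44
```

send_rows:
  rows:
    - [[0,0,0],[7,40,0],1]
    - [[0,0,0],[14,90,0],1]
    - [[0,0,0],[21,140,0],1]
    - [[0,0,0],[28,190,0],1]
    - [[0,0,0],[35,240,0],1]
    - [[0,0,0],[42,290,0],1]
    - [[0,0,0],[50,325,0],1]
    - [[0,0,0],[52,339,0],1]

```text
clock: 11.6
eef_pos: [0.4744, -0.368, 0.1974]
eef_rot: [-3.136, 0.148, 0.004]
contact_force: [-0.2, 0.8, -1.5]
grip_width: 0.44
```

```bash
python3 - <<'E'
from h import *
go([.4745,-.367,.054],RY)
E
```

```text
t11.6 tcp [ 474.4 -368.   197.4] yaw -5.4 F [-0.2  0.8 -1.5] w 0.440 -> rot [-0.002  0.003 -0.002] shift [  0.4  -0.7 143.4]
```

send_rows:
  rows:
    - [[0,0,0],[0,0,40],1]
    - [[0,0,0],[0,0,80],1]
    - [[0,0,0],[0,0,115],1]
    - [[0,0,0],[0,0,130],1]
    - [[0,0,0],[0,0,138],1]
    - [[0,0,0],[0,0,143],1]
    - [[0,0,0],[0,0,143],1]
    - [[0,0,0],[0,0,143],1]

```text
clock: 12.6
eef_pos: [0.4759, -0.3675, 0.0578]
eef_rot: [3.137, -0.145, 0.002]
contact_force: [-0.2, 1.2, -2.2]
grip_width: 0.435
```

```bash
python3 - <<'E'
from h import *
go([.4745,-.367,.054],RY)
go([.4745,-.367,.054],RY)
E
```

```text
t12.6 tcp [ 475.9 -367.5   57.8] yaw -5.3 F [-0.2  1.2 -2.2] w 0.435 -> rot [ 0.001 -0.002  0.   ] shift [-1.4 -0.3  3.8]
t12.6 tcp [ 475.9 -367.5   57.8] yaw -5.3 F [-0.2  1.2 -2.2] w 0.435 -> rot [ 0.001 -0.002  0.   ] shift [-1.4 -0.3  3.8]
```

send_rows:
  rows:
    - [[0,0,0],[0,0,3],1]
    - [[0,0,0],[0,0,5],1]
    - [[0,0,0],[0,0,5],1]
    - [[0,0,0],[0,0,5],0]
    - [[0,0,0],[0,0,5],-0.3]
    - [[0,0,0],[0,0,5],-0.3]
    - [[0,0,0],[0,0,5],-0.3]
    - [[0,0,0],[0,0,5],-0.3]

```text
clock: 13.6
eef_pos: [0.4753, -0.3669, 0.0516]
eef_rot: [-3.138, 0.145, 0.0]
contact_force: [-0.3, 0.9, -0.1]
grip_width: 0.652
```

send_rows:
  rows:
    - [[0,0,0],[0,0,-15],-0.3]
    - [[0,0,0],[0,0,-50],-0.3]
    - [[0,0,0],[0,0,-100],-0.3]
    - [[0,0,0],[0,0,-150],-0.3]
    - [[0,0,0],[0,-50,-165],-1]
    - [[0,0,0],[0,-110,-165],-1]
    - [[0,0,0],[0,-150,-165],-1]
    - [[0,0,0],[0,-150,-165],-1]

```text
clock: 14.6
eef_pos: [0.4895, -0.2155, 0.2181]
eef_rot: [3.138, -0.139, 0.003]
contact_force: [-0.1, -0.1, 0.0]
grip_width: 0.985
```

```bash
python3 - <<'E'
from h import *
s=snap('top','t3.png'); 
go([.44,.209,.2],RY)
b=s['color'][185:340,180:550]
cv2.imwrite('pics/t3.png',cv2.resize(b,None,fx=2.1,fy=2.1,interpolation=cv2.INTER_CUBIC)[:,:,::-1])
snap('side','s3.png')
E
```

```text
t14.7 tcp [ 489.5 -216.8  217.9] yaw -5.2 F [0.4 0.5 0.2] w 0.993 -> rot [ 0.001 -0.002  0.002] shift [ -87.6 -419.7   17.3]
```

View pics/t3.png

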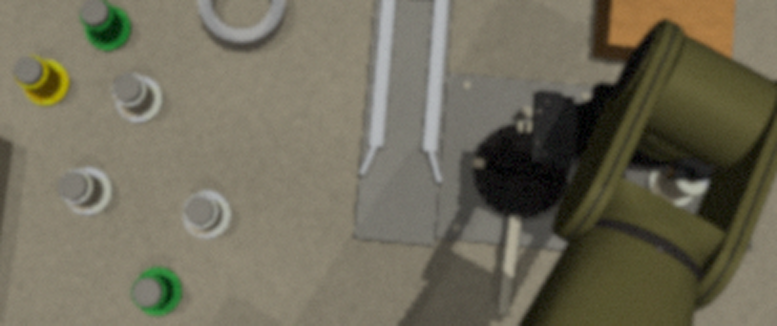

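send_rows:
  rows:
    - [[0,0,0],[-15,-50,0],-1]
    - [[0,0,0],[-32,-105,0],-1]
    - [[0,0,0],[-49,-160,0],-1]
    - [[0,0,0],[-66,-215,0],-1]
    - [[0,0,0],[-83,-270,0],-1]
    - [[0,0,0],[-100,-325,0],-1]
    - [[0,0,0],[-115,-380,0],-1]
    - [[0,0,0],[-125,-416,0],-1]

```text
clock: 15.7
eef_pos: [0.4032, 0.2095, 0.2173]
eef_rot: [-3.138, 0.145, -0.002]
contact_force: [0.8, 0.1, 0.1]
grip_width: 1.0
```

```bash
python3 - <<'E'
from h import *
go([.44,.209,.048],RY)
s=snap('wrist','w5.png')
E
```

```text
t15.7 tcp [403.2 209.5 217.3] yaw -5.3 F [0.8 0.1 0.1] w 1.000 -> rot [-0.    -0.001  0.   ] shift [ 36.5  -2.9 169.4]
```

View pics/w5.png

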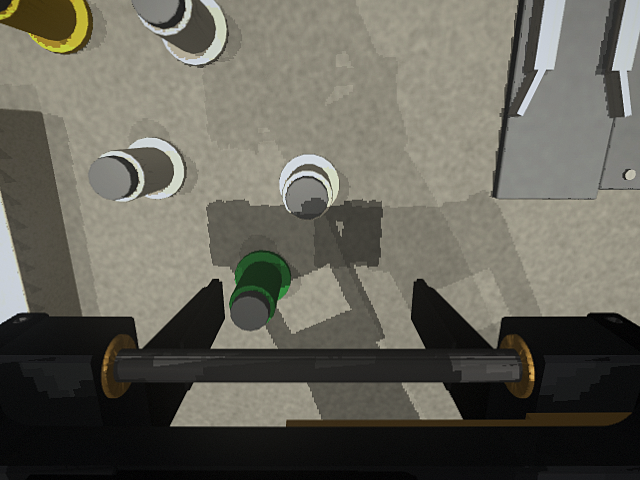

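```bash
python3 - <<'E'
from h import *
s=snap('wrist')
for n,u,v,z in [('A cap',306,196,.088),('A foot far',309,155,.008),('A foot L',279,184,.008),('A foot R',340,184,.008),('B cap',114,178,.088),('B foot far',155,138,.008),('B footR',186,167,.008),('C foot R',228,37,.008),('C foot near',195,66,.008),('green cap',250,312,.088),('green foot R',291,275,.008)]:
    p=plane(s,(u,v),z); print(n,np.round(p[:2]*1000,1))
E
```

```text
A cap [436.4 218.3]
A foot far [462.4 215.5]
A foot L [437.3 247.6]
A foot R [432.  187.8]
B cap [463.5 363.9]
B foot far [491.4 360.3]
B footR [461.9 335.9]
C foot R [570.5 277.2]
C foot near [550.  310.7]
green cap [341.4 275.8]
green foot R [340.7 246.5]
```

send_rows:
  rows:
    - [[0,0,0],[30,-11,40],-1]
    - [[0,0,0],[30,-11,90],-1]
    - [[0,0,0],[30,-11,130],-1]
    - [[0,0,0],[30,-11,155],-1]
    - [[0,0,0],[30,-11,169],-1]
    - [[0,0,0],[30,-11,169],1]
    - [[0,0,0],[30,-11,169],1]
    - [[0,0,0],[30,-11,169],1]
  grip_force: 40

```text
clock: 16.8
eef_pos: [0.435, 0.2167, 0.0491]
eef_rot: [-3.137, 0.145, -0.004]
contact_force: [-0.4, 0.1, 0.5]
grip_width: 0.744
```

send_rows:
  rows:
    - [[0,0,0],[0,0,0],1]
    - [[0,0,0],[0,0,0],1]
    - [[0,0,0],[0,0,0],1]
    - [[0,0,0],[0,0,0],1]
    - [[0,0,0],[0,0,-20],1]
    - [[0,0,0],[0,0,-50],1]
    - [[0,0,0],[0,0,-80],1]
    - [[0,0,0],[0,0,-80],1]

```text
clock: 17.8
eef_pos: [0.4351, 0.217, 0.1293]
eef_rot: [-3.136, 0.145, -0.006]
contact_force: [0.7, 0.5, -3.1]
grip_width: 0.438
```

send_rows:
  rows:
    - [[0,0,0],[5,35,0],1]
    - [[0,0,0],[12,80,0],1]
    - [[0,0,0],[19,125,0],1]
    - [[0,0,0],[26,170,0],1]
    - [[0,0,0],[32,210,0],1]
    - [[0,0,0],[35,233,0],1]
    - [[0,0,0],[36,240,0],1]
    - [[0,0,0],[36,240,0],1]

```text
clock: 18.8
eef_pos: [0.4467, -0.0256, 0.1262]
eef_rot: [-3.137, 0.146, 0.004]
contact_force: [0.2, -0.1, -3.8]
grip_width: 0.436
```

```bash
python3 - <<'E'
from h import *
go([*rail(-135,0),.061],RY)
s=snap('wrist','w6.png')
E
```

```text
t18.8 tcp [446.7 -25.6 126.2] yaw -5.3 F [ 0.2 -0.1 -3.8] w 0.436 -> rot [-0.001  0.002 -0.   ] shift [ 1.4 -1.2 65.2]
```

View pics/w6.png

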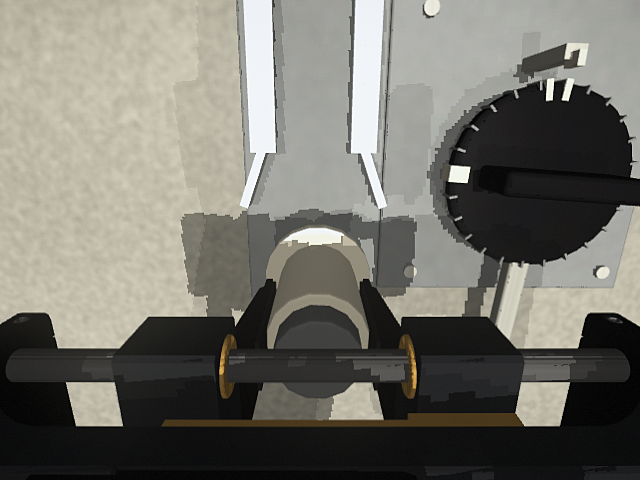

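```bash
python3 - <<'E'
from h import *
s=snap('wrist'); o=get_obs()
print('tcp rail',torail(o['eef_pos']), s['cx'])
for n,u,v,z in [('lipLin',274,148,.029),('lipRin',351,148,.029),('lipLin',271,5,.029),('lipRin',353,5,.029),('lipLout',249,153,.029),('lipRout',377,153,.029),('capL',272,345,.088+.078),('capR',361,345,.088+.078),('footR',371,300,.086),('footL',266,300,.086)]:
    p=plane(s,(u,v),z); print(n,np.round(p[:2]*1000,1),torail(p).round(1))
E
```

```text
tcp rail [-135.90023317   -0.63653704] 317.42046631901644
lipLin [519.7  -3. ] [-65.7  28. ]
lipRin [515. -54.] [-65.6 -23.1]
lipLin [602.7 -11.7] [17.8 27.1]
lipRin [598.1 -60.7] [ 17.8 -22.1]
lipLout [518.  14.] [-68.9  44.8]
lipRout [510.2 -71. ] [-68.9 -40.5]
capL [456.4 -10.1] [-128.    15.1]
capR [453.5 -41.8] [-128.   -16.7]
footR [431.3 -55.3] [-148.8  -32.1]
footL [436.9   5.6] [-148.9   28.9]
```

send_rows:
  rows:
    - [[0,0,0],[0,-2,20],1]
    - [[0,0,0],[0,-2,45],1]
    - [[0,0,0],[0,-2,60],1]
    - [[0,0,0],[0,-2,66],1]
    - [[0,0,0],[0,-2,66],1]
    - [[0,0,0],[10,-2,66],1]
    - [[0,0,0],[25,-2,66],1]
    - [[0,0,0],[40,-2,66],1]

```text
clock: 19.9
eef_pos: [0.4895, -0.0279, 0.0624]
eef_rot: [3.138, -0.145, 0.003]
contact_force: [-0.2, -0.1, -4.7]
grip_width: 0.436
```

```bash
python3 - <<'E'
from h import *
go([*rail(103,0),.061],RY);print(torail(get_obs()['eef_pos']))
E
```

```text
t19.9 tcp [489.5 -27.9  62.4] yaw -5.3 F [-0.2 -0.1 -4.7] w 0.436 -> rot [ 0.    -0.002  0.   ] shift [196.4   0.5   1.7]
[-93.41234773   0.46598404]
```

Hanging freely just above deck; slide in gently.

send_rows:
  rows:
    - [[0,0,0],[8,0,0],1]
    - [[0,0,0],[16,0,0],1]
    - [[0,0,0],[24,0,0],1]
    - [[0,0,0],[32,0,0],1]
    - [[0,0,0],[40,0,0],1]
    - [[0,0,0],[48,0,0],1]
    - [[0,0,0],[56,0,0],1]
    - [[0,0,0],[60,0,0],1]

```text
clock: 20.9
eef_pos: [0.5479, -0.0332, 0.0617]
eef_rot: [-3.138, 0.145, -0.0]
contact_force: [-0.1, -0.1, -4.5]
grip_width: 0.438
```

```bash
python3 - <<'E'
from h import *
go([*rail(103,0),.061],RY);print(torail(get_obs()['eef_pos']))
E
```

```text
t20.9 tcp [547.9 -33.2  61.7] yaw -5.3 F [-0.1 -0.1 -4.5] w 0.438 -> rot [-0. -0.  0.] shift [137.8   0.6   0.7]
[-34.7597375    0.59505249]
```

send_rows:
  rows:
    - [[0,0,0],[15,0,0],1]
    - [[0,0,0],[35,0,0],1]
    - [[0,0,0],[57,0,0],1]
    - [[0,0,0],[79,0,0],1]
    - [[0,0,0],[101,0,0],1]
    - [[0,0,0],[120,0,0],1]
    - [[0,0,0],[132,0,0],1]
    - [[0,0,0],[136,0,0],1]

```text
clock: 21.9
eef_pos: [0.6826, -0.0457, 0.0613]
eef_rot: [-3.138, 0.145, 0.004]
contact_force: [-5.5, 0.5, -1.8]
grip_width: 0.437
```

send_rows:
  rows:
    - [[0,0,0],[0,0,1],1]
    - [[0,0,0],[0,0,2],1]
    - [[0,0,0],[0,0,2],-0.3]
    - [[0,0,0],[0,0,2],-0.3]
    - [[0,0,0],[0,0,2],-0.3]
    - [[0,0,0],[0,0,-10],-0.3]
    - [[0,0,0],[0,0,-60],-0.3]
    - [[0,0,0],[0,0,-120],-0.3]

```text
clock: 22.9
eef_pos: [0.682, -0.0456, 0.1822]
eef_rot: [-3.138, 0.145, 0.004]
contact_force: [0.6, 0.1, 0.1]
grip_width: 0.651
```

```bash
python3 - <<'E'
from h import *
go([.43,.365,.215],RY);print(torail(get_obs()['eef_pos']))
E
```

```text
t22.9 tcp [682.  -45.6 182.2] yaw -5.3 F [0.6 0.1 0.1] w 0.651 -> rot [-0.     0.002  0.   ] shift [-288.8 -385.6  -32. ]
[99.8161864   0.65690229]
```

send_rows:
  rows:
    - [[0,0,0],[-30,-40,-32],-1]
    - [[0,0,0],[-65,-87,-32],-1]
    - [[0,0,0],[-100,-134,-32],-1]
    - [[0,0,0],[-135,-181,-32],-1]
    - [[0,0,0],[-170,-228,-32],-1]
    - [[0,0,0],[-205,-275,-32],-1]
    - [[0,0,0],[-240,-322,-32],-1]
    - [[0,0,0],[-270,-360,-32],-1]

```text
clock: 23.9
eef_pos: [0.446, 0.3395, 0.215]
eef_rot: [-3.137, 0.143, -0.003]
contact_force: [0.6, 0.6, -0.2]
grip_width: 1.001
```

```bash
python3 - <<'E'
from h import *
go([.4625,.365,.0485],RY)
s=snap('wrist','w7.png')
E
```

```text
t23.9 tcp [446.  339.5 215. ] yaw -5.2 F [ 0.6  0.6 -0.2] w 1.001 -> rot [-0.001 -0.002  0.001] shift [ 13.9 -26.6 166.6]
```

View pics/w7.png

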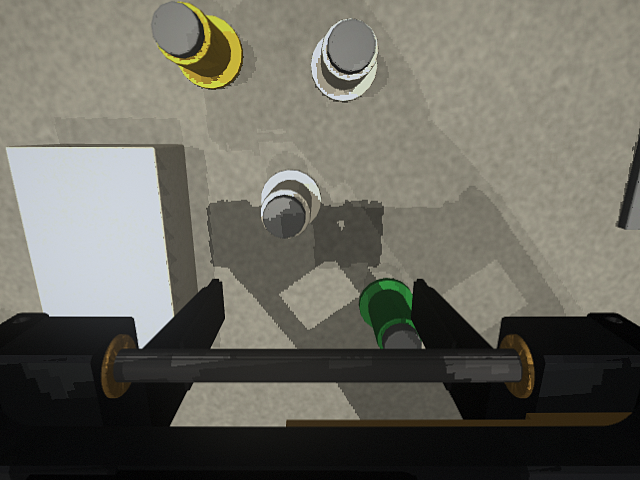

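```bash
python3 - <<'E'
from h import *
s=snap('wrist')
for n,u,v,z in [('B cap',285,216,.088),('B far',291,169,.008),('B L',261,200,.008),('B R',321,198,.008),('C cap',352,46,.088),('C near',343,101,.008),('C L',311,68,.008),('C R',378,68,.008),('glove',158,150,.07),('glove',178,320,.07),('Ycap',178,30,.088)]:
    p=plane(s,(u,v),z); print(n,np.round(p[:2]*1000,1))
E
```

```text
B cap [463.  367.4]
B far [491.3 365.5]
B L [463.8 398.4]
B R [460.6 339. ]
C cap [578.1 307.9]
C near [548.5 311.2]
C L [578.7 338. ]
C R [573.5 278. ]
glove [521.  463.8]
glove [371.3 477.4]
Ycap [598.6 425.7]
```

send_rows:
  rows:
    - [[0,0,0],[14,-30,40],-1]
    - [[0,0,0],[14,-30,90],-1]
    - [[0,0,0],[14,-30,130],-1]
    - [[0,0,0],[14,-30,155],-1]
    - [[0,0,0],[14,-30,167],-1]
    - [[0,0,0],[14,-30,167],1]
    - [[0,0,0],[14,-30,167],1]
    - [[0,0,0],[14,-30,167],1]

```text
clock: 25.0
eef_pos: [0.4647, 0.3668, 0.0483]
eef_rot: [-3.137, 0.145, -0.004]
contact_force: [0.2, 0.1, -0.4]
grip_width: 0.743
```

send_rows:
  rows:
    - [[0,0,0],[0,0,0],1]
    - [[0,0,0],[0,0,0],1]
    - [[0,0,0],[0,0,0],1]
    - [[0,0,0],[0,0,0],1]
    - [[0,0,0],[0,0,-20],1]
    - [[0,0,0],[0,0,-50],1]
    - [[0,0,0],[0,0,-80],1]
    - [[0,0,0],[0,0,-80],1]

```text
clock: 26.0
eef_pos: [0.4656, 0.3676, 0.1305]
eef_rot: [-3.134, 0.144, -0.009]
contact_force: [-0.3, -0.6, -3.4]
grip_width: 0.44
```

send_rows:
  rows:
    - [[0,0,0],[2,40,0],1]
    - [[0,0,0],[5,90,0],1]
    - [[0,0,0],[8,145,0],1]
    - [[0,0,0],[11,200,0],1]
    - [[0,0,0],[14,255,0],1]
    - [[0,0,0],[17,310,0],1]
    - [[0,0,0],[20,360,0],1]
    - [[0,0,0],[22,391,0],1]

```text
clock: 27.0
eef_pos: [0.4484, -0.0269, 0.1252]
eef_rot: [-3.138, 0.148, 0.003]
contact_force: [0.9, -0.9, -2.7]
grip_width: 0.435
```

```bash
python3 - <<'E'
from h import *
go([*rail(-135,.5),.0618],RY)
E
```

```text
t27.0 tcp [448.4 -26.9 125.2] yaw -5.4 F [ 0.9 -0.9 -2.7] w 0.435 -> rot [-0.     0.002 -0.002] shift [-0.4 -2.8 63.4]
```

send_rows:
  rows:
    - [[0,0,0],[0,-1,15],1]
    - [[0,0,0],[0,-1,35],1]
    - [[0,0,0],[0,-1,50],1]
    - [[0,0,0],[0,-1,58],1]
    - [[0,0,0],[0,-1,60],1]
    - [[0,0,0],[0,-1,60],1]
    - [[0,0,0],[0,-1,60],1]
    - [[0,0,0],[0,-1,60],1]

```text
clock: 28.0
eef_pos: [0.4502, -0.0242, 0.0673]
eef_rot: [3.138, -0.145, 0.002]
contact_force: [0.4, -0.1, -3.2]
grip_width: 0.436
```

```bash
python3 - <<'E'
from h import *
go([*rail(-135,.5),.0618],RY);s=snap('top');go([*rail(-135,.5),.0618],RY);s=snap('top');go([*rail(-135,.5),.0618],RY)
E
```

```text
t28.0 tcp [450.2 -24.2  67.3] yaw -5.3 F [ 0.4 -0.1 -3.2] w 0.436 -> rot [ 0.    -0.001  0.   ] shift [-2.1  0.   5.4]
t28.1 tcp [450.1 -24.2  67.1] yaw -5.3 F [-0.1 -0.2 -3.3] w 0.435 -> rot [ 0.    -0.001  0.   ] shift [-2.   0.   5.3]
t28.1 tcp [450.  -24.2  67. ] yaw -5.3 F [ 0.4 -0.3 -3.1] w 0.438 -> rot [ 0.    -0.001  0.   ] shift [-1.9  0.   5.2]
```

send_rows:
  rows:
    - [[0,0,0],[5,0,5],1]
    - [[0,0,0],[20,0,5],1]
    - [[0,0,0],[35,0,5],1]
    - [[0,0,0],[50,0,5],1]
    - [[0,0,0],[62,0,5],1]
    - [[0,0,0],[74,0,5],1]
    - [[0,0,0],[86,0,5],1]
    - [[0,0,0],[96,0,5],1]

```text
clock: 29.1
eef_pos: [0.5461, -0.033, 0.0616]
eef_rot: [-3.138, 0.145, -0.0]
contact_force: [-0.6, 0.8, -3.0]
grip_width: 0.433
```

```bash
python3 - <<'E'
from h import *
go([*rail(39.5,.5),.0618],RY)
E
```

```text
t29.1 tcp [546.1 -33.   61.6] yaw -5.3 F [-0.6  0.8 -3. ] w 0.433 -> rot [-0. -0.  0.] shift [76.1  0.1 -0.2]
```

send_rows:
  rows:
    - [[0,0,0],[10,0,0],1]
    - [[0,0,0],[22,0,0],1]
    - [[0,0,0],[34,0,0],1]
    - [[0,0,0],[46,0,0],1]
    - [[0,0,0],[58,0,0],1]
    - [[0,0,0],[68,0,0],1]
    - [[0,0,0],[74,0,0],1]
    - [[0,0,0],[75,0,0],1]

```text
clock: 30.1
eef_pos: [0.6203, -0.0399, 0.0616]
eef_rot: [-3.138, 0.145, 0.0]
contact_force: [0.2, -0.4, -3.3]
grip_width: 0.437
```

send_rows:
  rows:
    - [[0,0,0],[0,0,1],1]
    - [[0,0,0],[0,0,2],1]
    - [[0,0,0],[0,0,2],-0.3]
    - [[0,0,0],[0,0,2],-0.3]
    - [[0,0,0],[0,0,2],-0.3]
    - [[0,0,0],[0,0,-10],-0.3]
    - [[0,0,0],[0,0,-60],-0.3]
    - [[0,0,0],[0,0,-120],-0.3]

```text
clock: 31.1
eef_pos: [0.6192, -0.0397, 0.1824]
eef_rot: [-3.138, 0.145, 0.004]
contact_force: [1.4, 0.8, 1.6]
grip_width: 0.648
```

```bash
python3 - <<'E'
from h import *
go([.54,.3085,.215],RY);print(torail(get_obs()['eef_pos']))
E
```

```text
t31.1 tcp [619.2 -39.7 182.4] yaw -5.3 F [1.4 0.8 1.6] w 0.648 -> rot [-0.     0.002  0.   ] shift [-111.  -339.5  -32.3]
[36.77532625  0.68556955]
```

send_rows:
  rows:
    - [[0,0,0],[-10,-30,-32],-1]
    - [[0,0,0],[-25,-80,-32],-1]
    - [[0,0,0],[-40,-130,-32],-1]
    - [[0,0,0],[-57,-180,-32],-1]
    - [[0,0,0],[-75,-230,-32],-1]
    - [[0,0,0],[-90,-280,-32],-1]
    - [[0,0,0],[-105,-325,-32],-1]
    - [[0,0,0],[-110,-338,-32],-1]

```text
clock: 32.1
eef_pos: [0.5409, 0.3092, 0.2148]
eef_rot: [-3.138, 0.14, -0.002]
contact_force: [-0.0, -0.8, 0.7]
grip_width: 0.996
```

```bash
python3 - <<'E'
from h import *
go([.5775,.3085,.0485],RY)
s=snap('wrist','w8.png')
E
```

```text
t32.1 tcp [540.9 309.2 214.8] yaw -5.1 F [-0.  -0.8  0.7] w 0.996 -> rot [-0.001 -0.001  0.003] shift [ 36.3  -2.4 166.3]
```

View pics/w8.png

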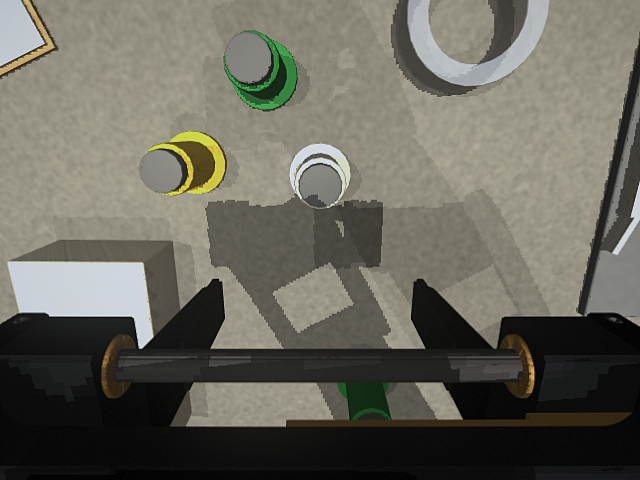

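```bash
python3 - <<'E'
from h import *
s=snap('wrist')
P=[plane(s,(u,v),z)*1000 for u,v,z in [(320,186,.088),(320,145,.008),(290,174,.008),(351,174,.008)]]
print(np.round(P,1))
go([.576,.3085,.0485],RY)
E
```

```text
[[581.8 303.9  88. ]
 [609.2 301.1   8. ]
 [584.7 332.5   8. ]
 [579.4 273.6   8. ]]
t32.2 tcp [541.4 307.8 214.4] yaw -5.2 F [ 0.6  0.3 -0.8] w 0.997 -> rot [-0.    -0.001  0.002] shift [ 34.3  -3.8 165.9]
```

send_rows:
  rows:
    - [[0,0,0],[40,1,40],-1]
    - [[0,0,0],[40,1,90],-1]
    - [[0,0,0],[40,1,130],-1]
    - [[0,0,0],[40,1,155],-1]
    - [[0,0,0],[40,1,166],-1]
    - [[0,0,0],[40,1,166],1]
    - [[0,0,0],[40,1,166],1]
    - [[0,0,0],[40,1,166],1]

```text
clock: 33.2
eef_pos: [0.5824, 0.3025, 0.0494]
eef_rot: [-3.137, 0.145, -0.004]
contact_force: [0.1, 0.2, 1.1]
grip_width: 0.741
```

send_rows:
  rows:
    - [[0,0,0],[0,0,0],1]
    - [[0,0,0],[0,0,0],1]
    - [[0,0,0],[0,0,0],1]
    - [[0,0,0],[0,0,0],1]
    - [[0,0,0],[0,0,-20],1]
    - [[0,0,0],[0,0,-50],1]
    - [[0,0,0],[0,0,-80],1]
    - [[0,0,0],[0,0,-80],1]

```text
clock: 34.2
eef_pos: [0.5835, 0.303, 0.1319]
eef_rot: [-3.135, 0.145, -0.01]
contact_force: [0.0, -0.2, -2.0]
grip_width: 0.435
```

send_rows:
  rows:
    - [[0,0,0],[-12,40,0],1]
    - [[0,0,0],[-27,90,0],1]
    - [[0,0,0],[-42,140,0],1]
    - [[0,0,0],[-57,190,0],1]
    - [[0,0,0],[-72,240,0],1]
    - [[0,0,0],[-86,290,0],1]
    - [[0,0,0],[-97,328,0],1]
    - [[0,0,0],[-100,338,0],1]

```text
clock: 35.2
eef_pos: [0.449, -0.0266, 0.1263]
eef_rot: [-3.138, 0.149, 0.003]
contact_force: [0.7, 1.0, -2.9]
grip_width: 0.436
```

send_rows:
  rows:
    - [[0,0,0],[0,0,15],1]
    - [[0,0,0],[0,0,35],1]
    - [[0,0,0],[0,0,50],1]
    - [[0,0,0],[0,0,58],1]
    - [[0,0,0],[0,0,60],1]
    - [[0,0,0],[0,0,60],1]
    - [[0,0,0],[0,0,60],1]
    - [[0,0,0],[0,0,60],1]

```text
clock: 36.2
eef_pos: [0.4511, -0.0253, 0.0683]
eef_rot: [3.138, -0.145, 0.002]
contact_force: [-0.6, 0.6, -2.1]
grip_width: 0.436
```

```bash
python3 - <<'E'
from h import *
go([*rail(-133,.5),.0618],RY)
E
```

```text
t36.2 tcp [451.1 -25.3  68.3] yaw -5.3 F [-0.6  0.6 -2.1] w 0.436 -> rot [ 0.    -0.001  0.   ] shift [-1.1 -1.   6.4]
```

send_rows:
  rows:
    - [[0,0,0],[5,-1,6],1]
    - [[0,0,0],[18,-1,6],1]
    - [[0,0,0],[30,-1,6],1]
    - [[0,0,0],[40,-1,6],1]
    - [[0,0,0],[50,-1,6],1]
    - [[0,0,0],[60,-1,6],1]
    - [[0,0,0],[70,-1,6],1]
    - [[0,0,0],[80,-1,6],1]

```text
clock: 37.2
eef_pos: [0.5311, -0.0316, 0.0616]
eef_rot: [3.138, -0.145, -0.0]
contact_force: [-0.7, -0.4, -2.1]
grip_width: 0.437
```

```bash
python3 - <<'E'
from h import *
go([*rail(-22,.5),.0618],RY)
E
```

```text
t37.2 tcp [531.1 -31.6  61.6] yaw -5.3 F [-0.7 -0.4 -2.1] w 0.437 -> rot [0. 0. 0.] shift [29.7  0.1 -0.2]
```

send_rows:
  rows:
    - [[0,0,0],[6,0,0],1]
    - [[0,0,0],[12,0,0],1]
    - [[0,0,0],[18,0,0],1]
    - [[0,0,0],[24,0,0],1]
    - [[0,0,0],[27,0,0],1]
    - [[0,0,0],[29,0,0],1]
    - [[0,0,0],[30,0,0],1]
    - [[0,0,0],[30,0,0],1]

```text
clock: 38.2
eef_pos: [0.5602, -0.0343, 0.0616]
eef_rot: [-3.138, 0.145, 0.0]
contact_force: [0.4, -0.0, -2.2]
grip_width: 0.437
```

send_rows:
  rows:
    - [[0,0,0],[0,0,1],1]
    - [[0,0,0],[0,0,2],1]
    - [[0,0,0],[0,0,2],-0.3]
    - [[0,0,0],[0,0,2],-0.3]
    - [[0,0,0],[0,0,2],-0.3]
    - [[0,0,0],[0,0,-10],-0.3]
    - [[0,0,0],[0,0,-70],-0.3]
    - [[0,0,0],[0,0,-130],-0.3]

```text
clock: 39.2
eef_pos: [0.5599, -0.0343, 0.1934]
eef_rot: [-3.138, 0.145, 0.001]
contact_force: [0.6, -0.2, 0.1]
grip_width: 0.65
```

send_rows:
  rows:
    - [[0,0,0],[-40,0,-10],-1]
    - [[0,0,0],[-90,0,-20],-1]
    - [[0,0,0],[-110,30,-30],-1]
    - [[0,0,0],[-110,60,-40],-1]
    - [[0,0,0],[-110,60,-40],-1]
    - [[0,0,0],[-110,60,-40],-1]
    - [[0,0,0],[-110,60,-40],-1]
    - [[0,0,0],[-110,60,-40],-1]

```text
clock: 40.2
eef_pos: [0.4452, -0.0833, 0.2311]
eef_rot: [-3.138, 0.143, 0.002]
contact_force: [0.1, -0.3, -1.0]
grip_width: 0.999
```

```bash
python3 - <<'E'
from h import *
go([*rail(-80,-145),.0675],np.radians(80.4))
s=snap('wrist','w9.png')
E
```

```text
t40.2 tcp [445.2 -83.3 231.1] yaw -5.2 F [ 0.1 -0.3 -1. ] w 0.999 -> rot [-1.000e-03  1.000e-03 -1.494e+00] shift [ 52.5  86.4 163.6]
```

View pics/w9.png

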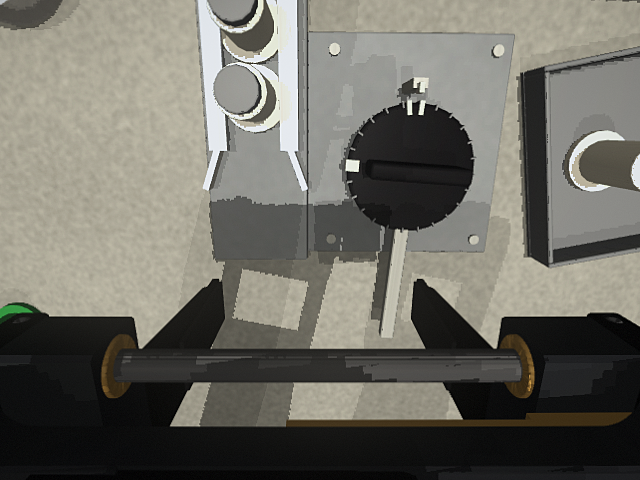

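send_rows:
  rows:
    - [[0,0,-0.18],[7,12,0],-1]
    - [[0,0,-0.36],[14,24,0],-1]
    - [[0,0,-0.54],[21,36,0],-1]
    - [[0,0,-0.72],[28,48,0],-1]
    - [[0,0,-0.9],[35,60,0],-1]
    - [[0,0,-1.08],[42,72,0],-1]
    - [[0,0,-1.26],[50,84,0],-1]
    - [[0,0,-1.44],[50,84,0],-0.4]
  grip_force: 30

```text
clock: 41.25
eef_pos: [0.4877, -0.1726, 0.2313]
eef_rot: [-2.449, -1.967, 0.001]
contact_force: [0.7, 0.0, 0.1]
grip_width: 0.939
```

send_rows:
  rows:
    - [[0,0,-0.055],[0,0,0],-0.4]
    - [[0,0,-0.055],[0,0,0],-0.4]
    - [[0,0,-0.055],[0,0,0],-0.4]
    - [[0,0,-0.055],[0,0,20],-0.4]
    - [[0,0,-0.055],[0,0,40],-0.4]
    - [[0,0,-0.055],[0,0,60],-0.4]
    - [[0,0,-0.055],[0,0,60],-0.4]
    - [[0,0,-0.055],[0,0,60],-0.4]

```text
clock: 42.25
eef_pos: [0.4875, -0.1723, 0.1717]
eef_rot: [2.4, 2.027, 0.0]
contact_force: [-0.4, -0.7, -0.2]
grip_width: 0.701
```

```bash
python3 - <<'E'
from h import *
go([.487,-.1715,.0675],np.radians(80.4))
E
```

```text
t42.2 tcp [ 487.5 -172.3  171.7] yaw 80.4 F [-0.4 -0.7 -0.2] w 0.701 -> rot [ 0.     0.    -0.001] shift [  0.7  -0.6 104.2]
```

send_rows:
  rows:
    - [[0,0,0],[0,0,40],-0.4]
    - [[0,0,0],[0,0,75],-0.4]
    - [[0,0,0],[0,0,98],-0.4]
    - [[0,0,0],[0,0,104],-0.4]
    - [[0,0,0],[0,0,104],1]
    - [[0,0,0],[0,0,104],1]
    - [[0,0,0],[0,0,104],1]
    - [[0,0,0],[0,0,104],1]

```text
clock: 43.25
eef_pos: [0.4877, -0.1724, 0.0683]
eef_rot: [2.399, 2.026, 0.001]
contact_force: [-0.1, 0.5, -1.2]
grip_width: 0.336
```

send_rows:
  rows:
    - [[0,0,0],[0,0,0],1]
    - [[0,0,0],[0,0,0],1]
    - [[0,0,0.15],[0,0,0],1]
    - [[0,0,0.3],[0,0,0],1]
    - [[0,0,0.45],[0,0,0],1]
    - [[0,0,0.6],[0,0,0],1]
    - [[0,0,0.75],[0,0,0],1]
    - [[0,0,0.75],[0,0,0],1]

```text
clock: 44.25
eef_pos: [0.4852, -0.1718, 0.0675]
eef_rot: [-2.973, -1.005, 0.007]
contact_force: [-9.5, 1.7, 6.2]
grip_width: 0.148
```

send_rows:
  rows:
    - [[0,0,0.15],[0,0,0],1]
    - [[0,0,0.3],[0,0,0],1]
    - [[0,0,0.45],[0,0,0],1]
    - [[0,0,0.6],[0,0,0],1]
    - [[0,0,0.7],[0,0,0],1]
    - [[0,0,0.75],[0,0,0],1]
    - [[0,0,0.75],[0,0,0],1]
    - [[0,0,0.75],[0,0,0],1]

```text
clock: 45.25
eef_pos: [0.4852, -0.1717, 0.0675]
eef_rot: [-3.137, 0.153, 0.009]
contact_force: [-8.8, 1.2, 7.3]
grip_width: 0.145
```

send_rows:
  rows:
    - [[0,0,0],[0,0,0],-0.4]
    - [[0,0,0],[0,0,0],-0.4]
    - [[0,0,0],[0,0,0],-0.4]
    - [[0,0,0],[0,0,-30],-0.4]
    - [[0,0,0],[0,0,-70],-0.4]
    - [[0,0,0],[0,0,-110],-0.4]
    - [[0,0,0],[-50,0,-150],-0.4]
    - [[0,0,0],[-80,0,-150],-1]

```text
clock: 46.25
eef_pos: [0.4084, -0.1652, 0.2217]
eef_rot: [3.135, -0.152, 0.01]
contact_force: [0.2, 0.4, -0.2]
grip_width: 0.758
```

```bash
python3 - <<'E'
from h import *
go([.487,-.1715,.0675],RY)
s=snap('wrist','w10.png')
E
```

```text
t46.2 tcp [ 408.4 -165.2  221.7] yaw -5.6 F [ 0.2  0.4 -0.2] w 0.758 -> rot [ 0.003 -0.006 -0.004] shift [ 77.9  -1.7 154.6]
```

View pics/w10.png

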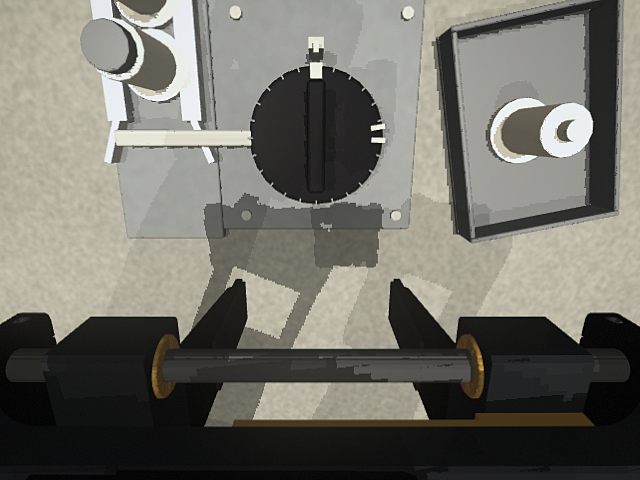

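```bash
python3 - <<'E'
from h import *
s=snap('wrist')
P={}
for n,u,v,z in [('single',316,62,.048),('ctr',316,134,.048),('ptr',316,38,.058),('foot near',160,101,.02),('cap',109,44,.1),('mouthR',192,122,.029)]:
    p=plane(s,(u,v),z);P[n]=p; print(n,torail(p).round(1))
t=s2=snap('top')['color'][160:320,180:560]
d=snap('side')['color'][95:345,165:495]
cv2.imwrite('pics/f.png',np.vstack([cv2.resize(t,(640,270)),cv2.resize(d,(640,485))[:320]])[:,:,::-1])
E
```

```text
single [ -29.5 -143. ]
ctr [ -85.4 -142.6]
ptr [ -14.3 -143.1]
foot near [-56.2  -2. ]
cap [-26.1  -3.9]
mouthR [-74.7 -32. ]
```

View pics/f.png

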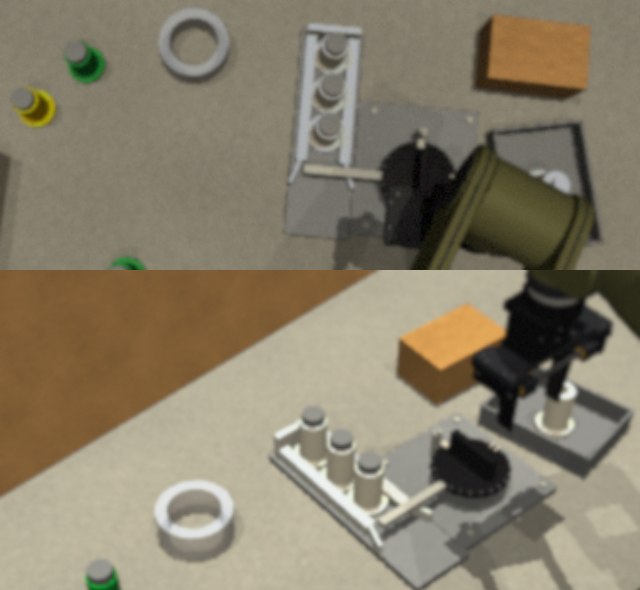

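The final pictures show three capped bottles upright in the lane, the empty upright in the tray, the wheel shut, and the arm clear.

```bash
python3 -c "
from h import *
job_done(); print(get_obs()['clock'])"
```

```text
the job is handed in; nothing more can be done
the job is handed in; nothing more can be done
```

The job is done and handed in after about 46 s of robot time; no verdict was reported.

- **What was done:** I opened the wheel from about 0.3 to about 1.5 rad. The one empty bottle present went into the tray, and all three capped white bottles were slid into the lane. I then turned the wheel back.
- **Last checks:**
  - **Wheel:** the single mark lines up with the pointer to well under 0.1 rad.
  - **Full bottles:** all three stand upright. The one nearest the mouth has its foot about 18 mm inside, so its centre is at roughly rail x -17 to -26 mm; the limit is -37 mm.
  - **Empty:** it stands upright in the tray.
  - **Bystanders:** nothing touched the carton, the tape or the glove box. The carton and tape stand where they were in the final pictures; the glove box was last seen before the third bottle was picked up.
- **Disagreement:** the wrist-camera views, top view and contact readings differed by 3–5 mm along the rail and up to about 9 mm on the tray's y position. All of these were within the room available. No check failed.

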